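Put the flat grater away from the counter edge

TASK

The flat steel grater lying on the worktop in front of the fruit board is too thin to pick up where it lies: with light fingertip pressure slide it, lying flat, out over the steel-trimmed front edge until one end overhangs far enough to be pinched by its two long sides, then lift it off and lay it flat on the floor of the empty bamboo box in the open drawer. Do not bear down on the worktop (a light touch of some 5 N is plenty, 30 N marks it), let the grater fall, or disturb the cup, the sugar pot, the formula container or the spoons.

Things in the scene. Friction and masses are not known exactly. Their poses are not given: they have to be found in the camera images.
- grater: flat hand grater, a stainless-steel sheet 110 mm long (x), 56 mm wide (y), 2 mm thick, 70 to 120 g, balanced at its middle; small teeth (look only) on the front half, hanging slot 8 x 24 mm at x = -41 mm near the rear end. Origin: centre of its underside; z up. Starts flat on the worktop, front end (+x) towards the front edge and short of it.
- grater_front (a point): middle of the grater's front end, on the underside: 55 mm from the origin along the grater's +x
- grater_rear (a point): middle of the grater's rear end (slot end), on the underside: 55 mm from the origin along the grater's -x
- counter: fixed oak worktop, 28 mm steel trim level with it along the front edge; 40 mm thick, 1360 wide, 380 deep. Origin: middle of the front edge, on the top face, 6 mm above the robot's table; +x points out over the edge to the open drawer, y along the edge. Hard: 1 mm of overtravel gives some 20 N, and dragging raises it. Friction with steel about 0.4; finger pads hold better but creep.
- drawer: fixed open drawer below the front edge, 275 mm wide inside. Origin: on its floor, 115 mm below the worktop top, about below the edge; x points out to the drawer front, whose inner face is at x = 210 mm. Its sides end 55 mm, its front 45 mm below the worktop top.
- box_empty: the empty one of two equal open bamboo boxes side by side in the drawer (left or right differs), fixed, outside 165 mm (x) by 130 mm (y) by 45 mm high, walls and floor 5 mm, so 155 x 120 mm inside. Origin: centre of its underside, on the drawer floor; inner floor 5 mm above it; x as the drawer's.
- box_spoons: the other bamboo box, of the same size, with the two spoons in it; not to be used. Origin: centre of its underside.
- spoon_a: sage plastic feeding spoon, 132 mm long, lying in box_spoons; to be left alone
- spoon_b: second such spoon, lying in box_spoons; to be left alone
- cup: glass cup, 76 mm across the rim, 90 mm high, standing on the worktop; to be left alone. Origin: centre of its underside.
- sugar_pot: round white ceramic sugar pot with a hinged lid, 92 mm across, 88 mm high, standing on the worktop; to be left alone. Origin: centre of its underside.
- formula: closed white formula container, 92 mm across, 136 mm high, standing on the worktop; to be left alone. Origin: centre of its underside.
- board: small wooden fruit board, 120 mm (x) by 180 mm (y), 18 mm thick, flat on the worktop and fixed, right behind the grater: its front face stands 4 to 8 mm from the grater's rear end, too close for a finger. Origin: at the foot of its front face, in the middle of the 180 mm; the board lies on its -x side; x as the grater's at the start.

How it is judged:
By the outcome, as a careful person would: the job done as asked, in the order asked, and still so for the second after the job is handed in, with the robot touching nothing.
It also fails if it takes over 72 s, if anything falls off the work surface, if the arm or the gripper's body presses on something with over 40 N, if the wrist force passes 120 N, or if a joint passes its speed limit or range.

ROBOT

A 6-joint arm with a two-finger parallel gripper is mounted at the origin on the work surface. World frame = base frame: x ahead of the robot, y to its left, z up, the work surface at z = 0. Lengths are in m, angles in degrees, forces in N, time in s.
With the tool pointing down it reaches from about 0.375 to 0.9 m from the base axis. Payload 3.1 kg.
Tool frame: the origin (TCP) lies midway between the tips of the shut fingers; the grasp point (between the pads) lies 19 mm behind it; z points along the fingers, y is the line along which they close (so a half turn about z gives the same grasp; the last joint's range is limited). The gripper opens to 87 mm and grips with 3 to 60 N. Pads are 19 mm wide; open, the fingers measure 117 mm over their backs; the gripper's body (75 mm by 190 mm) begins 51 mm behind the grasp point.
Start: joints at [59.731, 30.224, 82.088, -0, 67.689, -10.227], TCP at [0.214, 0.587, 0.223] pointing down, gripper open.
Joint ranges: [-176.69, 176.69], [-43.24, 126.21], [12.49, 139.97], [-82, 262], [0, 151.66], [-163.58, 163.58]. Speed limits (degrees/s): [159.86, 159.86, 180, 180, 180, 180].

INTERFACE

Orientations are given as a 3x3 rotation matrix whose columns are the frame's x, y, z axes.
In Python, from rig import bot, capture gives the robot as it stands.
- The arm moves only by the tool creep_tool, called by a JSON object that holds its "api" and its "payload", one argument or row to a line. Schema: {"type":"object","properties":{"increments":{"type":"array","items":{"type":"number"},"minItems":7,"maxItems":140},"only":{"type":"string"},"quiet":{"type":"boolean"},"lines":{"type":"string"}},"required":["increments"],"additionalProperties":false}. increments is one flat list of numbers that holds 1 to 20 rows one after another, with no inner brackets; each row has 7 numbers: dx, dy, dz in m, then a rotation vector rx, ry, rz in degrees, then the opening from 0.0 (shut) to 1.0 (fully open); each row is the pose to reach, as a shift and turn from the pose commanded when the call began, along the tool's axes at that moment; what a row does not reach only later rows make up. A row lasts 1/10 s, in which the tool goes at most 0.05 m and 8.59 degrees, less where a joint would pass 70% of its speed; a pose out of reach is approached as far as the arm can. The fingers move at their own pace and stop on an object; the grip force is fixed at half the most. Time passes only in rows, so rows that do not move let the fingers close. The tool returns the time, the measured TCP pose, the force, the opening and the grip force at its end. only (a regular expression) keeps the lines of the reply that match it, lines (a string "A,B") keeps lines A to B, and quiet returns only ok. Input that does not fit is refused with a message, and nothing moves.
- bot.read_state(): the state, without advancing time (a new reading comes with each control period).
- capture(name): name is "scene" or "top"; returns a dict with "color" (480x640x3 uint8, red, green, blue), "K" (3x3 intrinsics, pixels), "view" (4x4, takes a point from world to camera coordinates). Camera axes: x right, y up, looking along -z (the intrinsics and any distortion apply to the point x, -y, -z); pixel columns grow to the right and rows downward; lengths in m; the calibration is good to about 2 mm. A picture is of the moment at which its call begins. There is no depth.
- bot.hand_in(): hands the job in; it is judged then, once.
The state is a dict: "time_s": time; "joint_positions": joint angles; "qvel": joint speeds; "tau": joint torques, N m; "position": TCP position; "tcp_rot": TCP orientation; "force": force on the tool from outside, world axes, zero at the start; "moment": the same for the moment, N m; "opening": opening from 0.0 (shut) to 1.0 (fully open); "grasp_force": force on a finger pad.
Only numpy, scipy, OpenCV 4.12 (cv2) and the standard library are available. Lean on these libraries where they do the work, as an engineer would, in place of code of your own. Each camera call takes 0.05 s, during which the arm holds its last target. There are 200 camera calls.

## Working session

There is one attempt and no reset: what is moved stays moved. The work goes in short steps, Python scripts to look and compute and a tool call to move; the robot and the scene stay as the last step left them, time stands still between calls to the robot, and variables do not carry over. Pictures are saved under pics/ and viewed, at most 13 in all, crops included, and the job is handed in when it is done.

```bash
mkdir -p pics; ls; python3 - <<'E'
from rig import bot,capture
import cv2,numpy as np
for n in("scene","top"):
    c=capture(n); cv2.imwrite(f"pics/{n}0.png",c["color"][:,:,::-1]); np.savez(f"{n}0.npz",**{k:c[k] for k in("color","K","view")}); print(n,[k for k in c],c["K"].tolist(),np.round(c["view"],4).tolist())
s=bot.read_state(); print({k:np.round(v,3).tolist() for k,v in s.items()})
E
```

```text
pics
scene ['color', 'K', 'view'] [[547.1786325523757, 0.0, 323.5872743077377], [0.0, 547.1786325523757, 235.71819536047718], [0.0, 0.0, 1.0]] [[0.3323, 0.9432, -0.0001, -0.1188], [-0.7945, 0.28, 0.5389, 0.4157], [0.5083, -0.179, 0.8424, -1.4254], [0.0, 0.0, 0.0, 1.0]]
top ['color', 'K', 'view'] [[482.2377842743457, 0.0, 318.1524031857063], [0.0, 482.2377842743457, 238.03391961133846], [0.0, 0.0, 1.0]] [[-0.0256, -0.9997, 0.0037, -0.057], [0.9922, -0.025, 0.1218, -0.481], [-0.1216, 0.0068, 0.9926, -0.932], [0.0, 0.0, 0.0, 1.0]]
{'time_s': 0.1, 'joint_positions': [59.731, 30.274, 82.149, -0.0, 67.688, -10.227], 'qvel': [0.043, -0.116, -0.162, 0.001, 0.011, 0.012], 'tau': [-0.0, -44.099, -17.715, 0.063, 0.053, -0.0], 'position': [0.214, 0.587, 0.222], 'tcp_rot': [[-0.939, 0.343, -0.001], [0.343, 0.939, -0.002], [0.0, -0.002, -1.0]], 'force': [0.023, -0.427, 0.372], 'moment': [0.033, -0.022, 0.002], 'grasp_force': 0.0, 'opening': 0.998}
```

View pics/scene0.png

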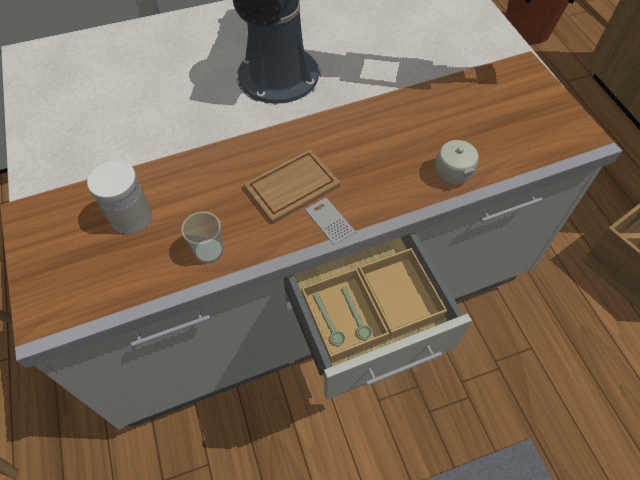

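View pics/top0.png

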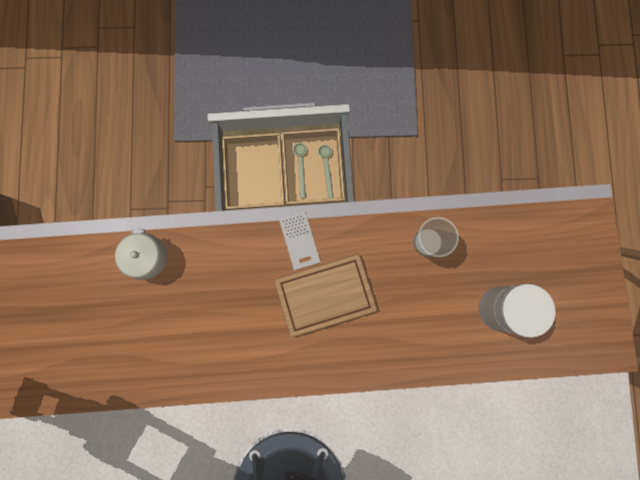

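The scene picture shows the grater at about (330,221), front end on the trim, board behind it at (292,185), the empty box at (402,290) and the spoons box at (343,315). In the top picture the grater is at (299,240), the empty box at (253,170), the cup at (437,237) and the sugar pot at (140,255).

```bash
python3 - <<'E'
import cv2,numpy as np
a=np.load("top0.npz")["color"][:,:,::-1]; b=np.load("scene0.npz")["color"][:,:,::-1]
A=cv2.resize(a[95:295,205:365],None,fx=3,fy=3,interpolation=cv2.INTER_CUBIC)[:600]
B=cv2.resize(b[180:360,280:450],None,fx=3,fy=3,interpolation=cv2.INTER_CUBIC)
cv2.imwrite("pics/a.png",A); cv2.imwrite("pics/b.png",B)
E
```

```text
(no output)
```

View pics/a.png

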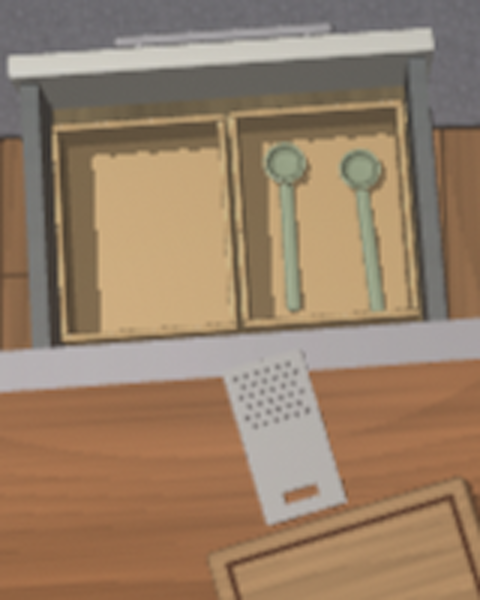

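View pics/b.png

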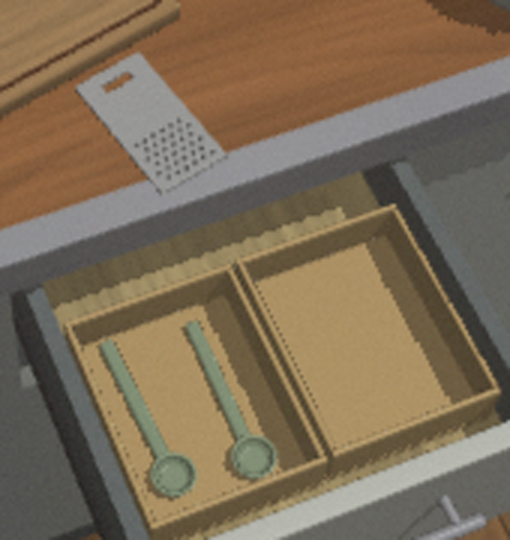

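The top crop shows grater corners at (225,379), (302,351), (346,501) and (267,524), and the empty box rim from (53,127) to (238,328). In the scene crop the grater corners are (139,55), (78,89), (161,193) and (227,156). I'll triangulate these now.

```bash
cat > h.py <<'E'
import numpy as np,cv2
def P(c): 
    D=np.diag([1,-1,-1.])
    return c["K"]@D@c["view"][:3]
def tri(c1,c2,a,b):
    X=cv2.triangulatePoints(P(c1),P(c2),np.array(a,float).T,np.array(b,float).T); return (X[:3]/X[3]).T
def ray(c,px,z):
    M=P(c); px=np.atleast_2d(np.array(px,float)); out=[]
    for u,v in px:
        A=np.array([M[0]-u*M[2],M[1]-v*M[2]]); xy=np.linalg.solve(A[:,:2],-A[:,2]*z-A[:,3]); out.append([*xy,z])
    return np.array(out)
def proj(c,X):
    q=np.c_[np.atleast_2d(X),np.ones(len(np.atleast_2d(X)))]@P(c).T; return q[:,:2]/q[:,2:]
E
python3 - <<'E'
from h import *
np.set_printoptions(precision=4,suppress=True)
t=np.load("top0.npz");s=np.load("scene0.npz")
ft=lambda p:(np.array(p)+.5)/3-.5+[205,95]
fs=lambda p:(np.array(p)+.5)/3-.5+[280,180]
g_t=ft([(225,379),(302,351),(346,501),(267,524)]);g_s=fs([(227,156),(161,193),(78,89),(139,55)])
G=tri(t,s,g_t,g_s);print("grater F+ F- R- R+\n",G)
print("top ray z=.008",ray(t,g_t,.008));print("scene ray",ray(s,g_s,.008))
b_t=ft([(53,127),(228,117),(238,328),(64,341)]);b_s=fs([(497,392),(328,466),(236,264),(396,207)])
B=tri(t,s,b_t,b_s);print("box far+ far- near- near+\n",B)
f_t=ft([(241,112),(405,102),(420,316),(243,326)]);print("spoons box rim by top",ray(t,f_t,B[:,2].mean()))
# front edge: brightness profile
for nm,c,cols in(("top",t,(30,120,200,400,500,580)),("scene",s,(80,160,240,420,500,560))):
    g=cv2.cvtColor(c["color"],6 if 0 else cv2.COLOR_RGB2HSV)
    for x in cols:
        col=g[:,x]; r=[(y,int(col[y][1]),int(col[y][2])) for y in range(len(col)) if col[y][1]<45 and col[y][2]>90]
        print(nm,x,[y for y,_,_ in r if (nm=="top" and 170<y<260) or (nm=="scene" and 130<y<360)])
E
```

```text
grater F+ F- R- R+
 [[ 0.5204  0.0115  0.0052]
 [ 0.5371 -0.0431  0.0107]
 [ 0.4341 -0.0698  0.0104]
 [ 0.4197 -0.0172  0.0097]]
top ray z=.008 [[ 0.5191  0.0085  0.008 ]
 [ 0.5372 -0.0445  0.008 ]
 [ 0.4337 -0.0719  0.008 ]
 [ 0.4195 -0.0182  0.008 ]]
scene ray [[ 0.5225  0.013   0.008 ]
 [ 0.5358 -0.0413  0.008 ]
 [ 0.4328 -0.0677  0.008 ]
 [ 0.4187 -0.0159  0.008 ]]
box far+ far- near- near+
 [[ 0.7243  0.1388 -0.063 ]
 [ 0.7323  0.0092 -0.0724]
 [ 0.5689  0.0048 -0.0646]
 [ 0.5628  0.1339 -0.0654]]
spoons box rim by top [[ 0.7337 -0.0013 -0.0663]
 [ 0.7385 -0.1248 -0.0663]
 [ 0.5745 -0.1308 -0.0663]
 [ 0.5703  0.     -0.0663]]
top 30 [224, 225, 226, 227, 228, 229, 230, 231, 232, 233, 234, 235, 236, 237]
top 120 [218, 219, 220, 221, 222, 223, 224, 225, 226, 227, 228, 229, 230, 231, 242, 243, 244, 245, 246, 247, 248, 249, 250, 251, 252, 253, 254, 255, 256, 257, 258, 259]
top 200 [212, 213, 214, 215, 216, 217, 218, 219, 220, 221, 222, 223, 224, 225]
top 400 [199, 200, 201, 202, 203, 204, 205, 206, 207, 208, 209, 210, 211]
top 500 [191, 192, 193, 194, 195, 196, 197, 198, 199, 200, 20
[... 1221 characters left out ...]
43, 344, 345, 346, 347, 348, 349, 350, 351, 352, 353, 354, 355, 356, 357, 358, 359]
scene 500 [182, 183, 184, 185, 186, 187, 188, 189, 190, 191, 192, 193, 211, 212, 213, 214, 215, 216, 217, 218, 228, 229, 230, 231, 232, 233, 234, 235, 236, 237, 238, 239, 240, 241, 242, 243, 244, 245, 246, 247, 248, 249, 250, 251, 252, 253, 254, 255, 256, 257, 258, 259, 260, 261, 262, 263, 264, 265, 266, 267, 268, 269, 270, 271, 272, 273, 274, 275, 276, 277, 278, 279, 280]
scene 560 [161, 162, 163, 164, 165, 166, 167, 168, 169, 170, 171, 172, 193, 194, 195, 196, 197, 198, 199, 200, 201, 202, 203, 204, 205, 206, 207, 208, 209, 210, 211, 212, 213, 214, 215, 216, 217, 218, 219, 220, 222, 224, 225, 226, 227, 228]
```

```bash
cat >> h.py <<'E'
from scipy.spatial.transform import Rotation as Ro
def delta(st,xyz,yawY):
    "tool-axes shift (m) and rotvec (deg) to reach TCP xyz pointing down, tool y at world angle yawY"
    R=np.array(st["tcp_rot"]); a=np.radians(yawY); y=np.array([np.cos(a),np.sin(a),0]); z=np.array([0,0,-1.]); T=np.c_[np.cross(y,z),y,z]
    return np.round(R.T@(np.array(xyz)-st["position"]),4), np.round(Ro.from_matrix(R.T@T).as_rotvec(degrees=True),2)
E
python3 - <<'E'
from h import *
from rig import bot
np.set_printoptions(precision=4,suppress=True)
t=np.load("top0.npz");s=np.load("scene0.npz")
E=ray(t,[(30,223.5),(120,217.5),(200,211.5),(400,198.5),(500,190.5),(580,185.5)],.006);pt=np.polyfit(E[:,1],E[:,0],1);print("edge top x=a*y+b",pt,E[:,0]-np.polyval(pt,E[:,1]))
E=ray(s,[(160,310.5),(240,283.5),(420,221.5),(500,193.5),(560,172.5)],.006);ps=np.polyfit(E[:,1],E[:,0],1);print("edge scene",ps,E[:,0]-np.polyval(ps,E[:,1]))
c=np.array([.478,-.0298]);a=np.radians(15.2);u=np.array([np.cos(a),np.sin(a)])
for off in(-.012,):
    p=c+off*u; print(p,delta(bot.read_state(),[*p,.03],105.2))
E
```

```text
edge top x=a*y+b [-0.0455  0.5505] [ 0.0001 -0.0004  0.0006 -0.0012  0.001  -0.0002]
edge scene [-0.0427  0.5488] [-0.0008  0.0005  0.0009  0.     -0.0007]
[ 0.4664 -0.0329] (array([-0.4497, -0.4951,  0.1925]), array([ -0.1 ,  -0.05, -35.24]))
```

{"api": "creep_tool", "payload": {
  "increments": [-0.15, -0.165, 0, 0, 0, -12, 0, -0.3, -0.33, 0, 0, 0, -24, 0, -0.45, -0.495, 0, 0, 0, -35.2, 0, -0.45, -0.495, 0, 0, 0, -35.2, 0, -0.45, -0.495, 0, 0, 0, -35.2, 0, -0.45, -0.495, 0, 0, 0, -35.2, 0, -0.45, -0.495, 0, 0, 0, -35.2, 0, -0.45, -0.495, 0, 0, 0, -35.2, 0, -0.45, -0.495, 0, 0, 0, -35.2, 0, -0.45, -0.495, 0, 0, 0, -35.2, 0, -0.45, -0.495, 0, 0, 0, -35.2, 0, -0.45, -0.495, 0, 0, 0, -35.2, 0, -0.45, -0.495, 0, 0, 0, -35.2, 0, -0.45, -0.495, 0, 0, 0, -35.2, 0, -0.45, -0.495, 0, 0, 0, -35.2, 0, -0.45, -0.495, 0, 0, 0, -35.2, 0, -0.45, -0.495, 0.1, 0, 0, -35.2, 0, -0.45, -0.495, 0.17, 0, 0, -35.2, 0, -0.45, -0.495, 0.18, 0, 0, -35.2, 0, -0.45, -0.495, 0.18, 0, 0, -35.2, 0]
}}

```text
time_s: 2.1
position: [0.4646, -0.0298, 0.04]
tcp_rot: [[-0.965, -0.263, -0.005], [-0.263, 0.965, 0.002], [0.004, 0.003, -1.0]]
force: [0.6, 0.9, 1.0]
opening: 0.008
grasp_force: 0.0
```

```bash
python3 - <<'E'
from h import *
from rig import bot
print(bot.read_state()["tcp_rot"],delta(bot.read_state(),[.4664,-.0329,.015],105.2))
E
```

```text
[[-0.96466559 -0.26343234 -0.00486919]
 [-0.2634432   0.96467336  0.00172996]
 [ 0.00424145  0.00295159 -0.99998665]] (array([-0.001 , -0.0035,  0.025 ]), array([ 0.17, -0.24,  0.07]))
```

{"api": "creep_tool", "payload": {
  "increments": [-0.001, -0.003, 0.015, 0, 0, 0, 0, -0.001, -0.003, 0.025, 0, 0, 0, 0, -0.001, -0.003, 0.028, 0, 0, 0, 0, -0.001, -0.003, 0.028, 0, 0, 0, 0, -0.001, -0.003, 0.028, 0, 0, 0, 0]
}}

```text
time_s: 2.6
position: [0.4695, -0.0345, 0.0155]
tcp_rot: [[-0.965, -0.262, 0.002], [-0.262, 0.965, -0.0], [-0.001, -0.001, -1.0]]
force: [-0.1, 0.2, -0.4]
opening: 0.006
grasp_force: 0.0
```

{"api": "creep_tool", "payload": {
  "increments": [0, 0, 0.002, 0, 0, 0, 0, 0, 0, 0.004, 0, 0, 0, 0, 0, 0, 0.005, 0, 0, 0, 0, 0, 0, 0.005, 0, 0, 0, 0]
}}

```text
time_s: 3.0
position: [0.469, -0.0348, 0.0096]
tcp_rot: [[-0.965, -0.261, 0.0], [-0.261, 0.965, -0.0], [-0.0, -0.0, -1.0]]
force: [-0.6, -0.0, 0.2]
opening: 0.002
grasp_force: 0.0
```

{"api": "creep_tool", "payload": {
  "increments": [0, 0, 0.001, 0, 0, 0, 0, 0, 0, 0.001, 0, 0, 0, 0, 0, 0, 0.001, 0, 0, 0, 0]
}}

```text
time_s: 3.3
position: [0.469, -0.0347, 0.0085]
tcp_rot: [[-0.965, -0.261, -0.0], [-0.261, 0.965, 0.0], [0.0, 0.0, -1.0]]
force: [-0.2, 0.4, -0.3]
opening: 0.004
grasp_force: 0.0
```

{"api": "creep_tool", "payload": {
  "increments": [0, 0, 0.0004, 0, 0, 0, 0, 0, 0, 0.0004, 0, 0, 0, 0, 0, 0, 0.0004, 0, 0, 0, 0]
}}

```text
time_s: 3.6
position: [0.469, -0.0348, 0.0084]
tcp_rot: [[-0.965, -0.261, 0.0], [-0.261, 0.965, -0.0], [-0.0, -0.0, -1.0]]
force: [-0.8, 0.0, 4.4]
opening: 0.003
grasp_force: 2.3
```

{"api": "creep_tool", "payload": {
  "increments": [0, 0, 0.0002, 0, 0, 0, 0, 0, 0, 0.0002, 0, 0, 0, 0, 0, 0, 0.0002, 0, 0, 0, 0]
}}

```text
time_s: 3.9
position: [0.469, -0.0348, 0.0084]
tcp_rot: [[-0.965, -0.262, 0.0], [-0.262, 0.965, -0.0], [-0.0, -0.0, -1.0]]
force: [-0.5, 0.6, 7.2]
opening: 0.004
grasp_force: 3.5
```

{"api": "creep_tool", "payload": {
  "increments": [-0.002, -0.0004, -0.0001, 0, 0, 0.4, 0, -0.004, -0.0009, -0.0001, 0, 0, 0.8, 0, -0.006, -0.0013, -0.0001, 0, 0, 1.2, 0, -0.008, -0.0018, -0.0001, 0, 0, 1.6, 0, -0.0098, -0.0022, -0.0001, 0, 0, 2, 0, -0.0098, -0.0022, -0.0001, 0, 0, 2, 0]
}}

```text
time_s: 4.5
position: [0.4782, -0.034, 0.0084]
tcp_rot: [[-0.974, -0.228, -0.002], [-0.228, 0.974, 0.0], [0.001, 0.001, -1.0]]
force: [-1.7, -0.1, 7.4]
opening: 0.006
grasp_force: 3.5
```

```bash
python3 - <<'E'
from rig import capture
import cv2
a=capture("top")["color"][:,:,::-1]
cv2.imwrite("pics/c.png",cv2.resize(a[180:280,250:350],None,fx=4,fy=4))
E
```

```text
(no output)
```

View pics/c.png

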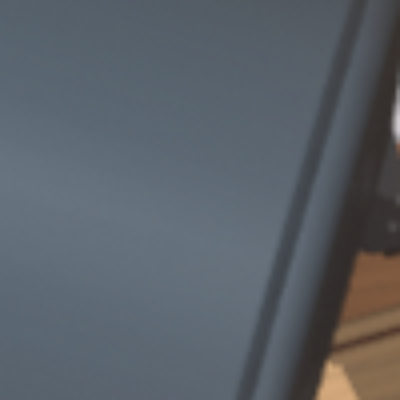

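The arm hides the grater from the top camera, so I'll carry on another 20 mm and check with the scene camera.

{"api": "creep_tool", "payload": {
  "increments": [-0.002, -0.0004, -0.0001, 0, 0, 0.4, 0, -0.004, -0.0008, -0.0001, 0, 0, 0.8, 0, -0.006, -0.0012, -0.0001, 0, 0, 1.2, 0, -0.008, -0.0015, -0.0001, 0, 0, 1.6, 0, -0.01, -0.0018, -0.0001, 0, 0, 2, 0, -0.012, -0.0022, -0.0001, 0, 0, 2.4, 0, -0.014, -0.0026, -0.0001, 0, 0, 2.8, 0, -0.016, -0.003, -0.0001, 0, 0, 3.2, 0, -0.018, -0.0034, -0.0001, 0, 0, 3.6, 0, -0.02, -0.0038, -0.0001, 0, 0, 4, 0, -0.02, -0.0038, -0.0001, 0, 0, 4, 0]
}}

```text
time_s: 5.65
position: [0.4989, -0.0332, 0.0084]
tcp_rot: [[-0.987, -0.159, -0.001], [-0.159, 0.987, 0.0], [0.001, 0.0, -1.0]]
force: [-0.3, 0.1, 6.1]
opening: 0.004
grasp_force: 2.8
```

```bash
python3 - <<'E'
from rig import capture
import cv2
a=capture("scene")["color"][:,:,::-1]
cv2.imwrite("pics/d.png",cv2.resize(a[150:300,250:400],None,fx=4,fy=4,interpolation=cv2.INTER_CUBIC))
E
```

```text
(no output)
```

View pics/d.png

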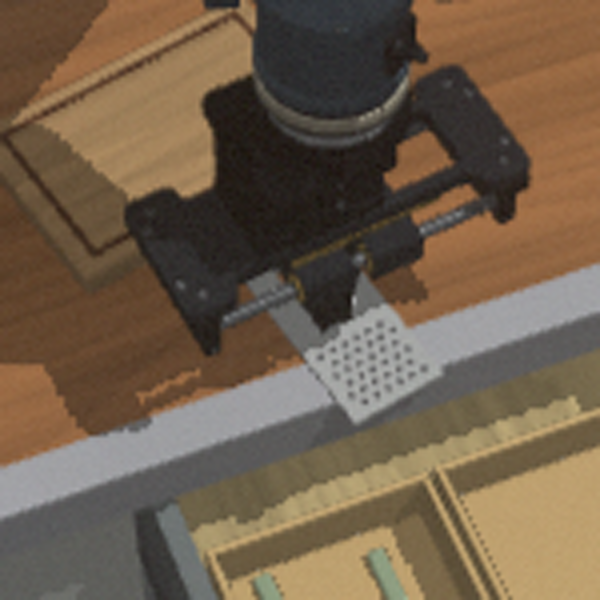

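The scene crop shows the grater following the finger: its front corners are at (443,372) and (360,422), just over the edge.

```bash
python3 - <<'E'
from h import *
s=np.load("scene0.npz")
q=ray(s,[(443/4+249.6,372/4+149.6),(360/4+249.6,422/4+149.6)],.008);d=q[0]-q[1];print(q,np.degrees(np.arctan2(-d[0],d[1])))
e=[q[i,0]-(.5488-.0427*q[i,1]) for i in(0,1)];print(e)
E
```

```text
[[ 0.55133354  0.01299015  0.008     ]
 [ 0.56532955 -0.03831211  0.008     ]] 15.259777330634076
[np.float64(0.003088221665340396), np.float64(0.014893622312315169)]
```

It has slid the full 30 mm but has not turned. I'll slide it straight for the remaining 34 mm or so.

{"api": "creep_tool", "payload": {
  "increments": [-0.002, -0.0002, 0, 0, 0, 0, 0, -0.004, -0.0005, 0, 0, 0, 0, 0, -0.006, -0.0007, 0, 0, 0, 0, 0, -0.008, -0.0009, 0, 0, 0, 0, 0, -0.01, -0.0012, 0, 0, 0, 0, 0, -0.012, -0.0014, 0, 0, 0, 0, 0, -0.014, -0.0016, 0, 0, 0, 0, 0, -0.016, -0.0018, 0, 0, 0, 0, 0, -0.018, -0.0021, 0, 0, 0, 0, 0, -0.02, -0.0023, 0, 0, 0, 0, 0, -0.022, -0.0025, 0, 0, 0, 0, 0, -0.024, -0.0028, 0, 0, 0, 0, 0, -0.026, -0.003, 0, 0, 0, 0, 0, -0.028, -0.0032, 0, 0, 0, 0, 0, -0.03, -0.0035, 0, 0, 0, 0, 0, -0.032, -0.0037, 0, 0, 0, 0, 0, -0.034, -0.0039, 0, 0, 0, 0, 0, -0.034, -0.0039, 0, 0, 0, 0, 0]
}}

```text
time_s: 7.5
position: [0.5332, -0.0317, 0.0084]
tcp_rot: [[-0.987, -0.159, -0.001], [-0.159, 0.987, 0.0], [0.001, 0.0, -1.0]]
force: [-1.3, 0.2, 5.3]
opening: 0.009
grasp_force: 2.7
```

```bash
python3 - <<'E'
from rig import capture
import cv2
a=capture("scene")["color"][:,:,::-1]
cv2.imwrite("pics/e.png",cv2.resize(a[150:300,250:400],None,fx=4,fy=4,interpolation=cv2.INTER_CUBIC))
E
```

```text
(no output)
```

View pics/e.png

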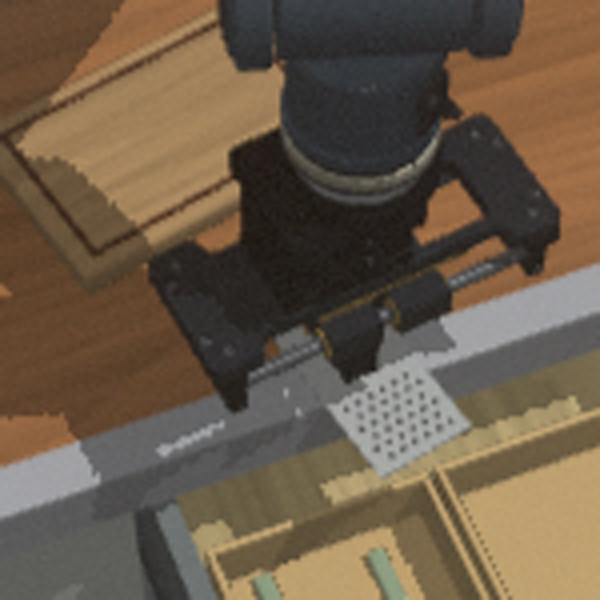

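Grater front corners are now at (470,425) and (383,476), well over the drawer.

```bash
python3 - <<'E'
from h import *
s=np.load("scene0.npz")
q=ray(s,[(470/4+249.6,425/4+149.6),(383/4+249.6,476/4+149.6)],.008);d=q[0]-q[1];print(q,np.linalg.norm(d),np.degrees(np.arctan2(-d[0],d[1])))
print([q[i,0]-(.5488-.0427*q[i,1]) for i in(0,1)])
E
```

```text
[[ 0.58577178  0.01432118  0.008     ]
 [ 0.59894303 -0.03834741  0.008     ]] 0.05429053205371458 14.040438476703233
[np.float64(0.03758329531754134), np.float64(0.04850559097923468)]
```

Overhang is 38 to 48 mm, so the balance point is still about 11 mm inside. I'll lift off and step aside for a clean two-view measurement.

{"api": "creep_tool", "payload": {
  "increments": [0, 0, -0.003, 0, 0, 0, 0, 0, 0, -0.02, 0, 0, 0, 0, 0, 0, -0.06, 0, 0, 0, 0, 0, 0, -0.1, 0, 0, 0, 0, 0, 0.05, -0.12, 0, 0, 0, 1, 0, 0.1, -0.12, 0, 0, 0, 1, 0, 0.15, -0.12, 0, 0, 0, 1, 0, 0.2, -0.12, 0, 0, 0, 1, 0, 0.25, -0.12, 0, 0, 0, 1, 0, 0.25, -0.12, 0, 0, 0, 1, 0, 0.25, -0.12, 0, 0, 0, 1]
}}

```text
time_s: 8.65
position: [0.4931, 0.2163, 0.128]
tcp_rot: [[-0.987, -0.163, -0.0], [-0.163, 0.987, -0.0], [0.0, -0.0, -1.0]]
force: [-0.1, 0.2, 0.2]
opening: 0.56
grasp_force: 0.0
```

```bash
python3 - <<'E'
from rig import capture
import cv2,numpy as np
I=[]
for n,(y,x) in(("top",(160,270)),("scene",(170,285))):
    c=capture(n); np.savez(f"{n}1.npz",**{k:c[k] for k in("color","K","view")})
    I.append(cv2.resize(c["color"][y:y+100,x:x+90,::-1],None,fx=4,fy=4,interpolation=cv2.INTER_CUBIC))
cv2.imwrite("pics/f.png",np.hstack(I))
E
```

```text
(no output)
```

View pics/f.png

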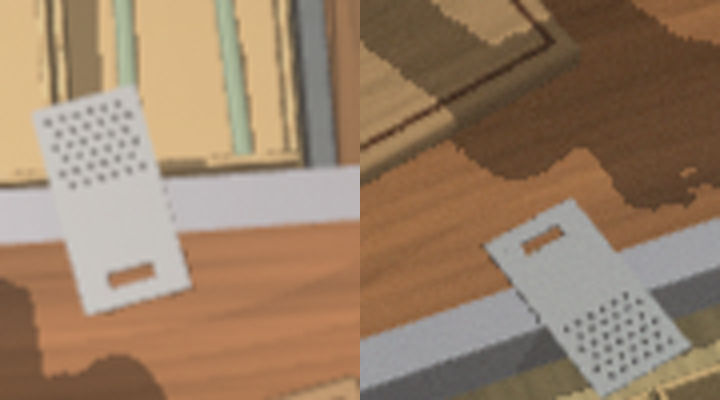

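The left (top-view) corners are (35,113), (134,83), (191,288) and (87,315). The right (scene) corners are (332,347), (243,397), (124,245) and (214,199). The grater lies flat and overhangs the edge.

```bash
python3 - <<'E'
from h import *
from rig import bot
np.set_printoptions(precision=4,suppress=True)
t=np.load("top1.npz");s=np.load("scene1.npz")
f=lambda p,o:(np.array(p)+.5)/4-.5+o
a=f([(35,113),(134,83),(191,288),(87,315)],[270,160]);b=f([(332,347),(243,397),(124,245),(214,199)],[285,170])
G=tri(t,s,a,b);print(G); F=(G[0]+G[1])/2;R=(G[2]+G[3])/2;C=G.mean(0);u=(F-R)[:2];L=np.hypot(*u);u/=L;th=np.degrees(np.arctan2(u[1],u[0]))
print(L,th,C,"edge dist of front mid",F[0]-(.5497-.044*F[1]))
p=C[:2]+.032*u;st=bot.read_state()
for z in(.1,.003): print(p,delta(st,[*p,z],90+th))
E
```

```text
[[ 0.5884  0.0122  0.0108]
 [ 0.602  -0.0405  0.0131]
 [ 0.495  -0.0671  0.0119]
 [ 0.4828 -0.013   0.0115]]
0.10938982649921489 13.675855563738928 [ 0.542  -0.0271  0.0118] edge dist of front mid 0.04486846999545857
[ 0.5731 -0.0195] (array([-0.0412, -0.2433,  0.028 ]), array([-0.03, -0.02, -4.53]))
[ 0.5731 -0.0195] (array([-0.0412, -0.2432,  0.125 ]), array([-0.03, -0.02, -4.53]))
```

{"api": "creep_tool", "payload": {
  "increments": [-0.012, -0.05, 0, 0, 0, -1, 1, -0.02, -0.1, 0, 0, 0, -2, 1, -0.03, -0.15, 0, 0, 0, -3, 1, -0.04, -0.2, 0, 0, 0, -4.5, 1, -0.042, -0.243, 0, 0, 0, -4.5, 1, -0.042, -0.243, 0, 0, 0, -4.5, 1, -0.042, -0.243, 0.04, 0, 0, -4.5, 1, -0.042, -0.243, 0.08, 0, 0, -4.5, 1, -0.042, -0.243, 0.09, 0, 0, -4.5, 1, -0.042, -0.243, 0.09, 0, 0, -4.5, 1, -0.042, -0.243, 0.09, 0, 0, -4.5, 1, -0.042, -0.243, 0.09, 0, 0, -4.5, 1]
}}

```text
time_s: 9.95
position: [0.5753, -0.0185, 0.04]
tcp_rot: [[-0.972, -0.236, 0.003], [-0.236, 0.972, -0.001], [-0.003, -0.002, -1.0]]
force: [0.3, -0.4, 1.1]
opening: 1.0
grasp_force: 0.0
```

```bash
python3 - <<'E'
from h import *
from rig import bot
print(delta(bot.read_state(),[.5725,-.0197,.0025],103.7))
E
```

```text
(array([ 0.0031, -0.0004,  0.0374]), array([-0.09,  0.18, -0.04]))
```

{"api": "creep_tool", "payload": {
  "increments": [0.002, 0, 0.012, 0, 0, 0, 1, 0.002, 0, 0.015, 0, 0, 0, 1, 0.002, 0, 0.015, 0, 0, 0, 1, 0.002, 0, 0.015, 0, 0, 0, 1]
}}

```text
time_s: 10.35
position: [0.5719, -0.0187, 0.0231]
tcp_rot: [[-0.972, -0.236, -0.0], [-0.236, 0.972, 0.0], [0.0, 0.0, -1.0]]
force: [-0.2, -0.4, -0.8]
opening: 1.002
grasp_force: 0.0
```

```bash
python3 - <<'E'
from h import *
from rig import bot
print(delta(bot.read_state(),[.5725,-.0197,.0025],103.7))
E
```

```text
(array([-0.0003, -0.0011,  0.0206]), array([ 0.01, -0.01, -0.04]))
```

{"api": "creep_tool", "payload": {
  "increments": [0, -0.001, 0.01, 0, 0, 0, 1, 0, -0.001, 0.018, 0, 0, 0, 1, 0, -0.001, 0.0205, 0, 0, 0, 1, 0, -0.001, 0.0205, 0, 0, 0, 1, 0, -0.001, 0.0205, 0, 0, 0, 0.7, 0, -0.001, 0.0205, 0, 0, 0, 0.7, 0, -0.001, 0.0205, 0, 0, 0, 0.7, 0, -0.001, 0.0205, 0, 0, 0, 0.7, 0, -0.001, 0.0205, 0, 0, 0, 0.7]
}}

```text
time_s: 11.25
position: [0.5722, -0.0197, 0.0028]
tcp_rot: [[-0.972, -0.236, 0.0], [-0.236, 0.972, -0.0], [-0.0, -0.0, -1.0]]
force: [0.5, 0.7, 0.0]
opening: 0.718
grasp_force: 0.0
```

{"api": "creep_tool", "payload": {
  "increments": [0, 0, 0, 0, 0, 0, 0.62, 0, 0, 0, 0, 0, 0, 0.55, 0, 0, 0, 0, 0, 0, 0.5, 0, 0, 0, 0, 0, 0, 0.4, 0, 0, 0, 0, 0, 0, 0.4, 0, 0, 0, 0, 0, 0, 0.4]
}}

```text
time_s: 11.85
position: [0.5722, -0.0197, 0.0027]
tcp_rot: [[-0.972, -0.236, 0.0], [-0.236, 0.972, -0.0], [-0.0, -0.0, -1.0]]
force: [-0.1, 1.0, 0.9]
opening: 0.622
grasp_force: 30.0
```

{"api": "creep_tool", "payload": {
  "increments": [0, 0, -0.002, 0, 0, 0, 0.4, 0, 0, -0.006, 0, 0, 0, 0.4, 0, 0, -0.012, 0, 0, 0, 0.4, 0, 0, -0.02, 0, 0, 0, 0.4, 0, 0, -0.03, 0, 0, 0, 0.4, 0, 0, -0.04, 0, 0, 0, 0.4, 0, 0, -0.05, 0, 0, 0, 0.4, 0, 0, -0.05, 0, 0, 0, 0.4, 0, 0, -0.05, 0, 0, 0, 0.4]
}}

```text
time_s: 12.75
position: [0.5724, -0.0198, 0.0532]
tcp_rot: [[-0.972, -0.236, 0.001], [-0.236, 0.972, -0.0], [-0.001, -0.0, -1.0]]
force: [0.2, -0.2, -0.5]
opening: 0.623
grasp_force: 30.0
```

```bash
python3 - <<'E'
from rig import capture
import cv2,numpy as np
c=capture("scene"); cv2.imwrite("pics/g.png",cv2.resize(c["color"][120:270,270:420,::-1],None,fx=4,fy=4,interpolation=cv2.INTER_CUBIC))
E
```

```text
(no output)
```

View pics/g.png

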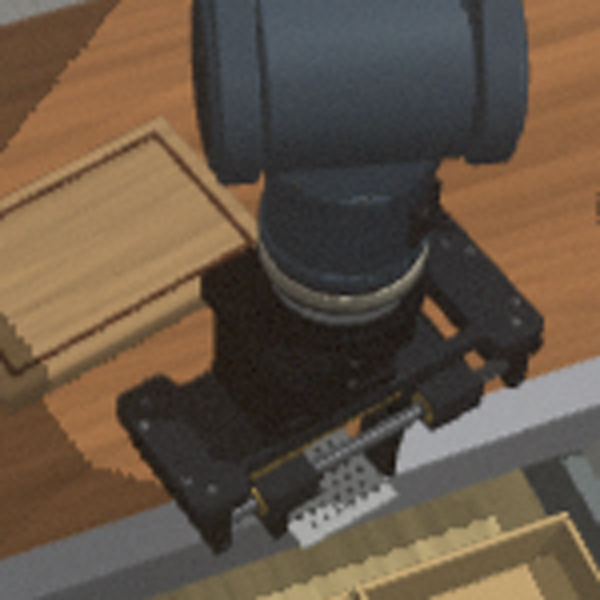

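The grater is held, with its front corners at (397,490) and (303,547). Next I'll check it's level and work out the transfer.

```bash
python3 - <<'E'
from h import *
from rig import bot
np.set_printoptions(precision=4,suppress=True)
s=np.load("scene0.npz");st=bot.read_state();T=np.array(st["position"]);R=np.array(st["tcp_rot"])
for y in(.028,-.028): print((proj(s,T-.0235*R[:,0]+y*R[:,1]+[0,0,.0055])-[270,120]+.5)*4)
for z in(.03,-.08,-.1): print(delta(st,[.678,.073,z],92.4))
E
```

```text
[[396.7318 498.5978]]
[[302.9114 552.1091]]
(array([-0.1248,  0.0651,  0.0227]), array([ 0.  , -0.  , 11.26]))
(array([-0.1248,  0.0651,  0.1327]), array([ 0.  , -0.  , 11.26]))
(array([-0.1248,  0.0651,  0.1527]), array([ 0.  , -0.  , 11.26]))
```

{"api": "creep_tool", "payload": {
  "increments": [-0.01, 0.005, 0, 0, 0, 1, 0.4, -0.03, 0.015, 0, 0, 0, 3, 0.4, -0.05, 0.026, 0, 0, 0, 5, 0.4, -0.07, 0.037, 0, 0, 0, 7, 0.4, -0.09, 0.047, 0, 0, 0, 9, 0.4, -0.11, 0.057, 0, 0, 0, 10, 0.4, -0.12, 0.063, 0, 0, 0, 11.2, 0.4, -0.125, 0.065, 0, 0, 0, 11.2, 0.4, -0.125, 0.065, 0.01, 0, 0, 11.2, 0.4, -0.125, 0.065, 0.03, 0, 0, 11.2, 0.4, -0.125, 0.065, 0.05, 0, 0, 11.2, 0.4, -0.125, 0.065, 0.07, 0, 0, 11.2, 0.4, -0.125, 0.065, 0.08, 0, 0, 11.2, 0.4, -0.125, 0.065, 0.09, 0, 0, 11.2, 0.4, -0.125, 0.065, 0.09, 0, 0, 11.2, 0.4, -0.125, 0.065, 0.09, 0, 0, 11.2, 0.4]
}}

```text
time_s: 14.4
position: [0.6785, 0.0728, -0.0371]
tcp_rot: [[-0.999, -0.043, 0.0], [-0.043, 0.999, -0.0], [-0.0, -0.0, -1.0]]
force: [1.2, -0.0, -0.4]
opening: 0.623
grasp_force: 30.0
```

```bash
python3 - <<'E'
from rig import capture,bot
from h import *
print(delta(bot.read_state(),[.678,.073,-.1],92.4))
c=capture("scene");cv2.imwrite("pics/h.png",cv2.resize(c["color"][180:330,330:480,::-1],None,fx=4,fy=4,interpolation=cv2.INTER_CUBIC))
T=np.array(bot.read_state()["position"]);R=np.array(bot.read_state()["tcp_rot"])
for x in(-.0235,.0865):
  for y in(.028,-.028): print((proj(c,T+x*R[:,0]+y*R[:,1]+[0,0,.0055])-[330,180]+.5)*4)
E
```

```text
(array([0.0006, 0.0003, 0.0629]), array([-0.  ,  0.02,  0.05]))
[[389.62043637 479.74164666]]
[[290.62829545 517.22770527]]
[[293.37838534 306.80036263]]
[[198.16826392 340.81985078]]
```

View pics/h.png

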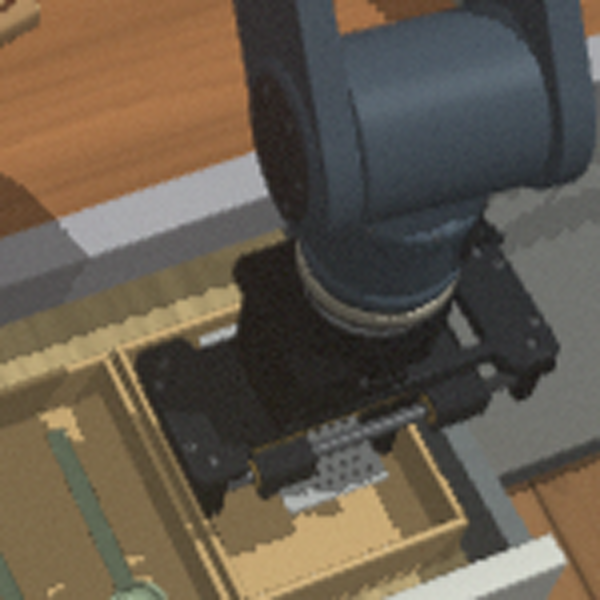

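The scene shows the grater nearly level inside the box walls: front corners at (387,475) and (293,513), rear corner at (203,345). All are within 2 px of the prediction.

{"api": "creep_tool", "payload": {
  "increments": [0, 0, 0.01, 0, 0, 0, 0.4, 0, 0, 0.025, 0, 0, 0, 0.4, 0, 0, 0.04, 0, 0, 0, 0.4, 0, 0, 0.05, 0, 0, 0, 0.4, 0, 0, 0.057, 0, 0, 0, 0.4, 0, 0, 0.061, 0, 0, 0, 0.4, 0, 0, 0.061, 0, 0, 0, 0.4, 0, 0, 0.061, 0, 0, 0, 0.4]
}}

```text
time_s: 15.25
position: [0.6787, 0.0729, -0.0981]
tcp_rot: [[-0.999, -0.043, 0.001], [-0.043, 0.999, -0.0], [-0.001, -0.0, -1.0]]
force: [-0.1, 0.1, -0.8]
opening: 0.627
grasp_force: 30.0
```

{"api": "creep_tool", "payload": {
  "increments": [0, 0, 0.001, 0, 0, 0, 0.4, 0, 0, 0.002, 0, 0, 0, 0.4, 0, 0, 0.003, 0, 0, 0, 0.4, 0, 0, 0.003, 0, 0, 0, 0.4, 0, 0, 0.003, 0, 0, 0, 0.4]
}}

```text
time_s: 15.75
position: [0.6783, 0.073, -0.1013]
tcp_rot: [[-0.999, -0.043, 0.0], [-0.043, 0.999, 0.0], [-0.0, 0.0, -1.0]]
force: [-0.2, -0.6, -0.4]
opening: 0.628
grasp_force: 30.0
```

{"api": "creep_tool", "payload": {
  "increments": [0, 0, 0.0007, 0, 0, 0, 0.4, 0, 0, 0.0014, 0, 0, 0, 0.4, 0, 0, 0.0014, 0, -0.7, 0, 0.4, 0, 0, 0.0014, 0, -1.4, 0, 0.4, 0, 0, 0.0014, 0, -2, 0, 0.4, 0, 0, 0.0014, 0, -2, 0, 0.4]
}}

```text
time_s: 16.35
position: [0.6776, 0.073, -0.1028]
tcp_rot: [[-0.998, -0.043, 0.034], [-0.043, 0.999, 0.002], [-0.034, 0.0, -0.999]]
force: [0.2, 0.3, -0.9]
opening: 0.626
grasp_force: 30.0
```

{"api": "creep_tool", "payload": {
  "increments": [0, 0, 0, 0, 0, 0, 0.64, 0, 0, 0, 0, 0, 0, 0.68, 0, 0, 0, 0, 0, 0, 0.72, 0, 0, 0, 0, 0, 0, 0.78, 0, 0, 0, 0, 0, 0, 0.78, 0, 0, 0, 0, 0, 0, 0.78, 0, 0, -0.002, 0, 0, 0, 0.78, 0, 0, -0.01, 0, 0, 0, 0.78, 0, 0, -0.03, 0, 0, 0, 0.78, 0, 0, -0.06, 0, 0, 0, 0.78, 0, 0, -0.1, 0, 0, 0, 0.78, 0, 0, -0.15, 0, 0, 0, 0.78, 0, 0, -0.2, 0, 0, 0, 0.78, 0.05, 0.05, -0.23, 0, 0, 0, 0.78, 0.09, 0.09, -0.23, 0, 0, 0, 0.78, 0.13, 0.13, -0.23, 0, 0, 0, 0.78, 0.17, 0.17, -0.23, 0, 0, 0, 0.78, 0.2, 0.21, -0.23, 0, 0, 0, 0.78, 0.2, 0.21, -0.23, 0, 0, 0, 0.78, 0.2, 0.21, -0.23, 0, 0, 0, 0.78]
}}

```text
time_s: 18.35
position: [0.456, 0.2766, 0.1205]
tcp_rot: [[-0.998, -0.049, 0.031], [-0.049, 0.999, 0.001], [-0.031, -0.0, -1.0]]
force: [0.3, 1.1, 0.5]
opening: 0.778
grasp_force: 0.0
```

```bash
python3 - <<'E'
from rig import capture
import cv2,numpy as np
I=[]
for n,(y,x) in(("top",(100,200)),("scene",(210,300))):
    c=capture(n); np.savez(f"{n}2.npz",color=c["color"],K=c["K"],view=c["view"])
    I.append(cv2.resize(c["color"][y:y+190,x:x+160,::-1],None,fx=2.5,fy=2.5,interpolation=cv2.INTER_CUBIC))
cv2.imwrite("pics/i.png",np.hstack(I))
E
```

```text
(no output)
```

View pics/i.png

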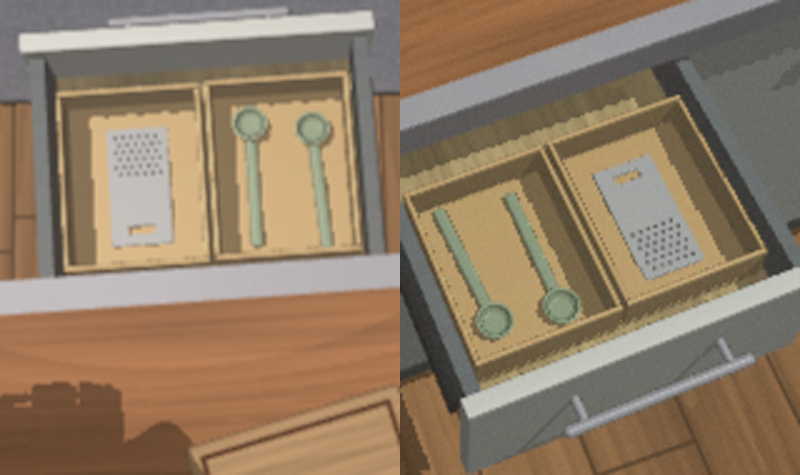

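The grater lies flat in the empty box: top-view corners are about (108,130) to (173,245), clear of all walls, and the spoons are where they were. I'll raise the hand well clear and hand in.

{"api": "creep_tool", "payload": {
  "increments": [0, 0, -0.04, 0, 0, 0, 0.78, 0, 0, -0.08, 0, 0, 0, 0.78, 0, 0, -0.08, 0, 0, 0, 0.78, 0, 0, -0.08, 0, 0, 0, 0.78, 0, 0, -0.08, 0, 0, 0, 0.78]
}}

```text
time_s: 18.95
position: [0.4589, 0.2726, 0.1994]
tcp_rot: [[-0.999, -0.041, 0.034], [-0.041, 0.999, 0.001], [-0.034, -0.001, -0.999]]
force: [-0.6, 0.2, 0.6]
opening: 0.782
grasp_force: 0.0
```

```bash
python3 -c "
from rig import bot
print(bot.hand_in())"
```

```text
the job is handed in; nothing more can be done
None
```

The grater lies flat on the floor of the empty bamboo box, moved in the order asked; the highest press I read on the worktop was about 7 N, I saw no other object disturbed, and I handed in after about 19 s of robot time (no verdict returned).

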